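# Clamp the board test fixture and set its stage rod to the middle click

### The arm

A 6-joint arm with a two-finger parallel gripper is mounted at the origin on a cart in front of the work surface, level with it; the furniture and walls round the work are solid. World frame = base frame: x ahead of the robot, y to its left, z up, the work surface at z = 0. Lengths are in mm, angles in rad, forces in N, time in s.
With the tool pointing down it reaches from about 350 to 975 mm from the base axis. Payload 17.4 kg.
Tool frame: the origin (TCP) lies at the very end of the fingers, on their centre line; the grasp point (between the pads) lies r.tcp_to_grasp behind it (r.tcp_to_grasp is the distance from the TCP to the grasp point, in mm); z points along the fingers, y is the line along which they close (so a half turn about z gives the same grasp; the last joint's range is limited). The gripper opens to 85 mm and grips with 20 to 120 N. Pads are 22 mm wide; open, the fingers measure 114 mm over their backs; the gripper's body (76 mm by 85 mm) begins 54 mm behind the grasp point. The pads swing forward as they close: fully open they stand 13 mm farther back than shut.
Start: joints at [1.264, 0.116, 1.442, -0, 1.584, -0.038], TCP at [179.271, 650.765, 231.303] pointing down, gripper open.
Joint ranges: [-2.83, 2.83], [-0.83, 2.19], [0.07, 2.5], [-1.14, 4.28], [0.01, 3], [-2.97, 2.97]. Speed limits (rad/s): [1.89, 1.89, 2.22, 3.14, 3.14, 3.14].

### API

Orientations are given as a unit quaternion [w, x, y, z].
In Python, from station import r gives the robot as it stands. Calls block until the motion is done:
- r.reach(position, orientation): joint-space move of the TCP to a pose.
- r.line_to(position, orientation=None, v=150): straight line of the TCP; orientation=None keeps the orientation; v is the mean speed in mm/s.
- r.set_joints(angles): joint-space move.
- r.let_go() and r.grab(f_grip=None): open the fingers fully, or close them until they stop; f_grip is the grip in N (None keeps the last).
- r.dwell(seconds).
- r.ik(position, orientation): joint angles nearest the present ones, or None.
- r.grab_frame(name): name is "side" or "top" or "wrist"; returns (picture, depth): 384x512x3 uint8, red, green, blue; 384x512 float32, mm along the optical axis (not along the pixel's ray), 0 where there is no reading.
- r.camera_info(name): a dict with "mtx" (3x3 intrinsics, pixels), "distortion" ([k1, k2, p1, p2, k3] as OpenCV has them; the pictures are not rectified), "extrinsics" (4x4, takes a point from camera to world coordinates). Camera axes: x right, y down, z forward; pixel columns grow to the right and rows downward; lengths in mm; the calibration is good to about 2 mm. A picture is of the moment at which its call begins: read the wrist's pose just before it. camera_info takes no time and is no camera call; for the wrist camera it gives the pose at the moment of the call.
A pose or a line that the arm cannot do raises r.Unreachable and nothing moves.
- r.job_done(): hands the job in; it is judged then, once.
Readings, each from a call of its own:
- r.current_time(): time.
- r.current_joint_pos(): joint angles.
- r.current_joint_vel(): joint speeds.
- r.current_effort(): joint torques, N m.
- r.current_tool_pos(): TCP position.
- r.current_orientation(): TCP orientation.
- r.current_force(): force on the tool from outside, world axes, zero at the start.
- r.current_wrist_torque(): the same for the moment, N m.
- r.current_grip_width(): opening from 0.0 (shut) to 1.0 (fully open).
- r.current_grip_force(): force on a finger pad.
Only numpy, scipy, OpenCV 4.12 (cv2) and the standard library are available. Lean on these libraries where they do the work, as an engineer would, in place of code of your own. Each camera call takes 0.05 s, during which the arm holds its last target. There are 200 camera calls.

### The job

Clamp the gate of the board test fixture: swing the draw latch's loose strap up over the keeper on the gate's front edge, then press the latch lever down past its centre until it lies flat against the front. Only then push the fixture's black-knobbed rod in until it drops into its middle click, and leave it sitting there; it must not be run on in to the inner stop. Leave the small things that lie round the fixture where they are.

Things in the scene. Friction and masses are not known exactly. Their poses are not given: they have to be found in the camera images.
- fixture: Board test fixture, a fixed grey box 180 (x) x 240 (y) x 130 mm high, a board on top under a hinged aluminium gate with a clear window. Origin: centre of the underside; x points into it from the front, y left as seen from the front. The front face is at x = -90 mm; on it the draw latch (y = +55) and the rod with the black knob (y = -58).
- handle (a point): Middle of the gate's black grab handle, a 15 mm bar 86 mm long along y, 62 mm out from the front face, 150 mm up, a post at each end. It hangs over the knob: an upright tool strikes it with the gripper before the rod is in its click, so the tool must lean back towards the robot by 30 to 45 degrees (fingers pointing forward and down).
- gate (a joint): Gate hinge at the back, rad: 0 fully down. Spring pushers hold it up at about 0.038 (front edge 7 mm high); clamped by the latch it reads about 0.010. It takes about 55 N at the keeper to draw it down, which the latch provides.
- keeper (a point): Keeper of the latch on the gate's front edge: a steel channel 26 mm wide (along y). The point is on its floor, 6 mm out from the front face. The channel is 10.5 mm from the gate's rail out to a lip 3 mm thick and 7.5 mm high, open at the top; the strap's crossbar goes over the lip into it.
- lever (a joint): Latch lever, rad: 0 closed (hanging down flat on the front), growing as it swings out and up; at 1.57 it points straight out; stop at 2.25. Starts at 2.0 to 2.2; friction (1.6 N at the tip) holds it where it is left. With the strap hooked it takes up to 9 N at 52 mm from its axis to press it down. Dead centre at 0.21; past it it pulls itself shut.
- lever_axis (a point): Point on the lever's axis (along fixture y), at its middle: x = -104, y = 55, z = 82 mm in the fixture's frame, 14 mm out from the front face. The axes of this frame are those of the fixture.
- lever_tip (a point): Centre of the lever's rolled end, 8 mm thick, 64 mm from the axis. The lever is a steel plate 26 mm wide; its outer face (the upper one while it points out) is 8.5 mm from the axis.
- bail (a joint): Hinge of the latch's strap on the lever, rad: 0 when latched, growing as it falls outward; stop at 2.85, where it lies loose above the open lever at the start. The strap's lean out from vertical, away from the fixture, is bail - lever - 0.07 rad. The hinge is nearly free: pushed past upright, the strap falls against the gate and stays there.
- bail_hinge (a point): Point on the strap's hinge axis (along y), at its middle. It is on the lever, 16 mm from the lever's axis, in the lever's direction turned 0.10 rad back (towards closed and beyond).
- bail_bar (a point): Centre of the strap's crossbar, a 6 mm bar 40 mm long (along y), 79 mm from the strap's hinge. The strap is a steel plate 37 mm wide, solid from 22 to 65 mm from the hinge, then a window, then the crossbar. With the lever open the crossbar clears the keeper's lip by some 5 mm; with it lowered it does not.
- rod (a joint): Rod, m: 0 fully out, pushed straight in along fixture x, stop at 0.055 (over 0.050 counts as there). Starts at 0 to 0.004. Slides at 3 N; rises off its out place at 5 to 6 N, then drops with a jerk into the middle click, a narrow notch (catches 4 mm either way, centres itself) that holds 15 N. The click lies between 0.018 and 0.038, differs each time, is not visible: feel for it.
- knob_face (a point): Centre of the outer face of the rod's black knob, a mushroom 32 mm in diameter and 18 mm long on a 10 mm rod, 54 mm above the bench. With the rod at 0 the face is 82 mm out from the front face.
- plunger (a joint): Spring plunger of the rod's click, inside the fixture, m: about 0.001 riding on the high land, 0.002 in the out and in places, 0.006 only when it has dropped to the bottom of the middle notch (over 0.0042 counts as there).
- screwdriver: Yellow precision screwdriver, 134 mm, lying in front of the fixture; origin at its middle, underside. Bystander.
- flux: Small white bottle with a black needle cap, 33 mm diameter, 94 mm high, standing left of the fixture; origin under its centre. Bystander.
- tweezers: Black tweezers, 124 mm, lying on the bench right of the rod; origin at the middle, underside. Bystander.
- tape: Roll of amber tape, 68 mm diameter, 12 mm high, lying left in front of the fixture; origin under its centre. Bystander.
- remote: Dark grey hand control, 44 x 84 x 24 mm, lying right of the fixture; origin under its centre. Bystander.

How it is judged:
By the outcome, as a careful person would: the job done as asked, in the order asked, and still so for the second after the job is handed in, with the robot touching nothing.
It also fails if it takes over 58 s, if anything falls off the work surface, if the arm or the gripper's body presses on something with over 40 N, if the wrist force passes 120 N, or if a joint passes its speed limit or range.

## Working session

There is one attempt and no reset: what is moved stays moved. The work goes in short steps, each a Python script; the robot and the scene stay as the last script left them, time stands still between calls to the robot, and variables do not carry over. Pictures are saved under pics/ and viewed, at most 10 in all, crops included, and the job is handed in when it is done.

```bash
ls; mkdir -p pics; python3 - <<'E'
from station import r
import cv2,numpy as np
for n in("side","top"):
    p,d=r.grab_frame(n); cv2.imwrite(f"pics/{n}0.png",p[:,:,::-1]); np.savez(f"{n}0.npz",p=p,d=d,**{k:np.array(v) for k,v in r.camera_info(n).items()})
    print(n,{k:np.round(v,3).tolist() for k,v in r.camera_info(n).items()})
print(r.current_time(),r.tcp_to_grasp,r.current_orientation(),r.current_force())
E
```

```text
pics
side {'mtx': [[453.966, 0.0, 252.093], [0.0, 453.966, 191.29], [0.0, 0.0, 1.0]], 'distortion': [-0.112, 0.0, 0.0, 0.0, 0.0], 'extrinsics': [[0.924, -0.171, 0.343, 218.698], [-0.383, -0.369, 0.847, -1010.226], [-0.018, -0.914, -0.406, 602.451], [0.0, 0.0, 0.0, 1.0]]}
top {'mtx': [[471.324, 0.0, 249.502], [0.0, 471.324, 193.186], [0.0, 0.0, 1.0]], 'distortion': [-0.135, 0.0, 0.0, 0.0, 0.0], 'extrinsics': [[0.012, -0.995, 0.101, 530.642], [-1.0, -0.014, -0.012, -6.023], [0.013, -0.101, -0.995, 1148.315], [0.0, 0.0, 0.0, 1.0]]}
0.1 18.700000000000003 [-1.01170549e-04  1.33995193e-01  9.90981836e-01 -5.27027006e-04] [ 0.41842881 -0.44886677 -0.54726763]
```

View pics/side0.png

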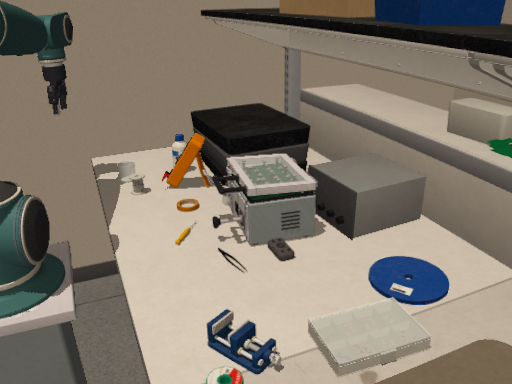

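View pics/top0.png

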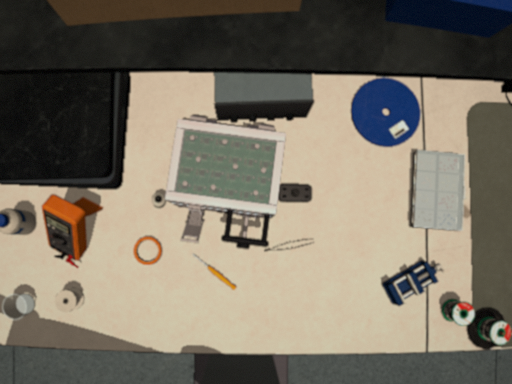

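The side view shows the fixture at about (270,195). The top view shows the gate from (178,118) to (275,213), the latch at (193,222) and the handle at (246,230). I'll fit the pose from depth next.

```bash
cat > h.py <<'E'
import numpy as np,cv2
def cloud(D):
    d=D['d'];h,w=d.shape
    u,v=np.meshgrid(np.arange(w),np.arange(h))
    n=cv2.undistortPoints(np.stack([u,v],-1).reshape(-1,1,2).astype(np.float64),D['mtx'],D['distortion']).reshape(h,w,2)
    P=np.dstack([n*d[...,None],d])
    E=D['extrinsics'];W=P@E[:3,:3].T+E[:3,3]; W[d==0]=np.nan
    return W
def snap(r,name,tag):
    c=r.camera_info(name);p,d=r.grab_frame(name)
    cv2.imwrite(f"pics/{tag}.png",p[:,:,::-1]);D=dict(p=p,d=d,**{k:np.array(v,float) for k,v in c.items()});np.savez(tag+".npz",**D);return D
E
python3 - <<'E'
from h import *
D=np.load("top0.npz");W=cloud(D);z=W[...,2]
m=np.zeros(z.shape,bool);m[110:255,155:300]=1
for u,v in[(230,165),(172,160),(225,205),(193,222),(246,243),(290,190),(215,275),(290,245),(148,250),(158,198),(205,155)]:print((u,v),W[v,u].round(0))
g=m&(z>115)&(z<160)
# gate: white + board
P=W[g][:,:2].astype(np.float32)
k=cv2.morphologyEx(g.astype(np.uint8),cv2.MORPH_OPEN,np.ones((25,25)))
c=max(cv2.findContours(k,0,2)[0],key=cv2.contourArea)
P=W[k>0][:,:2].astype(np.float32);print(cv2.minAreaRect(P),cv2.boxPoints(cv2.minAreaRect(P)))
print(np.histogram(z[k>0],bins=20))
from station import r
print(r.camera_info("wrist")["extrinsics"].round(3) if hasattr(r.camera_info("wrist")["extrinsics"],'round') else r.camera_info("wrist"))
E
```

```text
(230, 165) [691.  25. 159.]
(172, 160) [700. 148. 161.]
(225, 205) [605.  33. 165.]
(193, 222) [571. 106. 106.]
(246, 243) [527. -11. 168.]
(290, 190) [ 655. -117.   22.]
(215, 275) [449.  61.   8.]
(290, 245) [ 522. -119.   -1.]
(148, 250) [506. 226.   2.]
(158, 198) [626. 191.  74.]
(205, 155) [712.  78. 159.]Traceback (most recent call last):
  File "<stdin>", line 9, in <module>
ValueError: max() iterable argument is empty
```

```bash
python3 - <<'E'
from h import *
D=np.load("top0.npz");W=cloud(D);z=W[...,2]
m=np.zeros(z.shape,bool);m[110:255,155:300]=1
g=m&(z>145)&(z<180)
k=cv2.morphologyEx(g.astype(np.uint8),cv2.MORPH_OPEN,np.ones((25,25)))
P=W[k>0][:,:2].astype(np.float32);R=cv2.minAreaRect(P);print(R,cv2.boxPoints(R).round(0).tolist())
print(np.percentile(z[k>0],[5,50,95]))
D2=np.load("side0.npz");W=cloud(D2);z=W[...,2];d=D2['p'].astype(int)
# top of handle points in top cloud and side cloud
W=cloud(D);h=m&(W[...,2]>140)&(W[...,0]<590);Q=W[h];print(Q.mean(0),Q.min(0),Q.max(0),len(Q))
cv2.imwrite("pics/c.png",cv2.resize(np.hstack([D['p'][110:260,150:310,::-1],D2['p'][145:245+50,160:320,::-1]]),None,fx=2.5,fy=2.5,interpolation=2))
from station import r
print(r.camera_info("wrist"))
E
```

```text
((686.0321044921875, 28.63286590576172), (171.49107360839844, 191.94003295898438), 2.5899593830108643) [[596.0, 121.0], [605.0, -71.0], [776.0, -63.0], [767.0, 128.0]]
[156.13909375 160.10272771 165.00871707]
[545.78790002   0.78410749 162.36190841] [518.93598676 -71.42887037 140.00065375] [589.99969947 127.66576816 170.94584548] 717
{'mtx': array([[320.5952456 ,   0.        , 257.20838824],
       [  0.        , 320.5952456 , 187.66410203],
       [  0.        ,   0.        ,   1.        ]]), 'distortion': array([0.00817587, 0.        , 0.        , 0.        , 0.        ]), 'extrinsics': array([[ 2.65707010e-01,  9.30336877e-01,  2.52731240e-01,
         1.15219258e+02],
       [ 9.64053443e-01, -2.56179485e-01, -7.05197152e-02,
         6.68132152e+02],
       [-8.62532652e-04,  2.62384005e-01, -9.64963155e-01,
         3.72358364e+02],
       [ 0.00000000e+00,  0.00000000e+00,  0.00000000e+00,
         1.00000000e+00]])}
```

View pics/c.png

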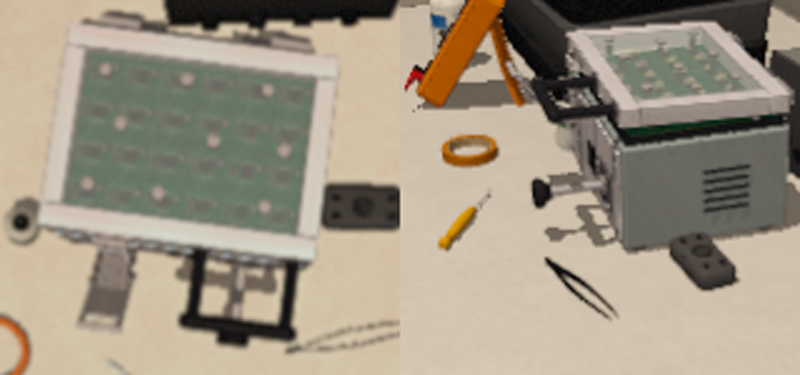

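```bash
cat >> h.py <<'E'
from scipy.spatial.transform import Rotation as Rn
def quat(lean,yaw):
    """tool leaning back to robot by lean (deg), closing axis along fixture y, yaw in rad"""
    s,c=np.sin(np.radians(lean)),np.cos(np.radians(lean))
    M=np.array([[-c,0,s],[0,1,0],[-s,0,-c]])
    q=(Rn.from_euler('z',yaw)*Rn.from_matrix(M)).as_quat()
    return [q[3],q[0],q[1],q[2]]
E
python3 - <<'E'
from h import *
D=np.load("top0.npz");E=D['extrinsics']
px=np.array([[178.8,118.8],[285.2,134.8],[275.2,214.8],[166,200]])
n=cv2.undistortPoints(px.reshape(-1,1,2),D['mtx'],D['distortion']).reshape(-1,2)
R=np.c_[n,np.ones(4)]@E[:3,:3].T
C=E[:3,3]+R*((163-E[2,3])/R[:,2])[:,None];print(C.round(0))
yaw=np.arctan2(*(-(C[3]-C[2])[:2]*[1,-1]))
print(yaw, np.linalg.norm(np.diff(C,axis=0),axis=1))
from station import r
q=quat(40,-0.12);p=[420,30,260]
print(r.ik(p,q))
r.reach(p,q)
print(r.current_time(),r.current_tool_pos(),r.current_force())
snap(r,"wrist","w1")
E
```

```text
[[789. 136. 163.]
 [758. -92. 163.]
 [586. -72. 163.]
 [614. 158. 163.]]
-0.12120854288076803 [230.62877849 172.40054925 231.47753272]
NoneTraceback (most recent call last):
  File "<stdin>", line 12, in <module>
station.Unreachable: the arm cannot take that pose within its joint ranges
```

```bash
python3 - <<'E'
from h import *
from station import r
for x in(420,460,500,540):
  for z in(60,130,260,330):
    print(x,z,[(l, 'Y' if r.ik([x,30,z],quat(l,-.12)) else '-') for l in(0,10,20,30,40,50)])
print(r.ik([500,30,200],quat(0,-.12)),r.ik([500,30,260],quat(40,-.12)))
E
```

```text
Traceback (most recent call last):
ValueError: The truth value of an array with more than one element is ambiguous. Use a.any() or a.all()
```

```bash
python3 - <<'E'
from h import *
from station import r
for x in(420,460,500,540,580):
  for z in(60,130,260,330):
    print(x,z,''.join('Y' if r.ik([x,30,z],quat(l,-.12)) is not None else '-' for l in(0,10,20,30,40,50)))
print(r.ik([500,30,200],quat(0,-.12)),r.ik([500,30,260],quat(40,-.12)))
E
```

```text
420 60 YYYY--
420 130 YYY---
420 260 YYY---
420 330 YYYY--
460 60 YYYY--
460 130 YYYY--
460 260 YYYY--
460 330 YYYYY-
500 60 YYYYY-
500 130 YYYYYY
500 260 YYYYY-
500 330 YYYYYY
540 60 YYYYYY
540 130 YYYYYY
540 260 YYYYYY
540 330 YYYYYY
580 60 YYYYYY
580 130 YYYYYY
580 260 YYYYYY
580 330 YYYYYY
[ 8.99769267e-03 -2.60855159e-01  1.84883800e+00 -4.44089210e-16
  1.55360981e+00 -1.44179863e+00] [ 0.08452963 -0.73187097  2.16844483 -0.15358019  1.0225201  -1.33270354]
```

```bash
python3 - <<'E'
from h import *
from station import r
r.reach([430,40,300],quat(29,-.12))
print(r.current_time(),r.current_tool_pos(),r.current_force())
snap(r,"wrist","w1")
E
```

```text
2.45 [430.13673311  40.42181652 299.9750366 ] [-0.36635337 -0.00602198 -0.03933688]
```

View pics/w1.png

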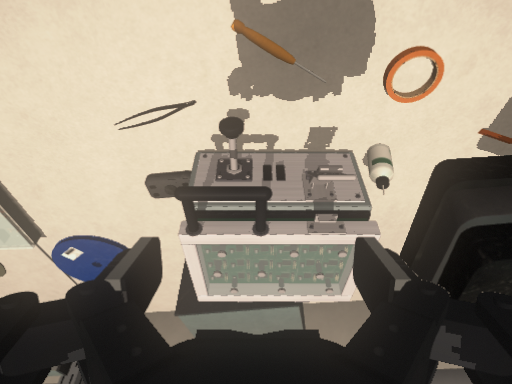

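The wrist view is upside down: knob face at (232,127), latch at (325,185), handle at (225,192). Next I'll fit the front face plane, the knob and the latch from depth.

```bash
python3 - <<'E'
from h import *
D=np.load("w1.npz");W=cloud(D)
c,s=np.cos(-.125),np.sin(-.125)
F=np.dstack([(W[...,0])*c+W[...,1]*s,-W[...,0]*s+W[...,1]*c,W[...,2]]) # yaw-aligned
for n,(u0,u1,v0,v1) in dict(panelA=(196,214,160,182),panelB=(345,362,155,195),panelC=(255,300,182,195)).items():
    Q=F[v0:v1,u0:u1].reshape(-1,3);print(n,np.nanmedian(Q,0).round(1),np.nanstd(Q,0).round(1))
# panel fit
Q=np.vstack([F[160:182,196:214].reshape(-1,3),F[155:195,345:362].reshape(-1,3)]);Q=Q[~np.isnan(Q[:,0])]
A=np.c_[Q[:,1:],np.ones(len(Q))];co=np.linalg.lstsq(A,Q[:,0],rcond=None)[0];e=Q[:,0]-A@co;k=abs(e)<4
co=np.linalg.lstsq(A[k],Q[k,0],rcond=None)[0];print("plane x=ay+bz+c",co,k.mean())
# panel side extents at mid rows
for v in(165,175):
    print(v,[(u,F[v,u].round(0).tolist()) for u in (184,188,192,360,364,368,372)])
# knob
g=D['p'].max(2)<60; z=F[...,2]
m=np.zeros(g.shape,bool);m[112:142,215:250]=1
Q=F[m&g&(z>30)&(z<80)];print("knob",len(Q),np.median(Q,0),np.percentile(Q,[3,97],0).round(1))
# latch region
m=np.zeros(g.shape,bool);m[120:232,300:352]=1
for v in range(124,232,4): print(v,[F[v,u].round(0).astype(int).tolist() for u in(311,317,325,333,339)])
cv2.imwrite("pics/w1c.png",cv2.resize(D['p'][110:240,180:380,::-1],None,fx=4,fy=4,interpolation=2))
E
```

```text
panelA [589.8  20.9  53.7] [ 0.7  7.5 13.6]
panelB [589.  225.8  63.5] [26.3 17.3 41.7]
panelC [589.  120.5  91.1] [28.5 17.6 31.9]
plane x=ay+bz+c [ 9.11634504e-03 -4.56850850e-01  6.13366945e+02] 0.22710280373831776
165 [(184, [627.0, -22.0, -2.0]), (188, [627.0, -16.0, -2.0]), (192, [627.0, -10.0, -2.0]), (360, [625.0, 259.0, -1.0]), (364, [626.0, 266.0, -2.0]), (368, [600.0, 258.0, 29.0]), (372, [589.0, 258.0, 41.0])]
175 [(184, [636.0, -21.0, 12.0]), (188, [635.0, -15.0, 14.0]), (192, [591.0, 5.0, 62.0]), (360, [592.0, 237.0, 60.0]), (364, [646.0, 270.0, -0.0]), (368, [647.0, 277.0, -2.0]), (372, [596.0, 256.0, 55.0])]
  return _methods._mean(a, axis=axis, dtype=dtype,
  ret = um.true_divide(
Traceback (most recent call last):
IndexError: index -1 is out of bounds for axis 0 with size 0
```

```bash
python3 - <<'E'
from h import *
D=np.load("w1.npz");W=cloud(D)
c,s=np.cos(-.125),np.sin(-.125)
F=np.dstack([(W[...,0])*c+W[...,1]*s,-W[...,0]*s+W[...,1]*c,W[...,2]])
reg=np.zeros(F.shape[:2],bool);reg[140:215,180:380]=1
k=reg&(abs(F[...,0]-590)<4)&(F[...,2]>15)&(F[...,2]<110)
Q=F[k];A=np.c_[Q[:,1:],np.ones(len(Q))]
w=np.ones(len(Q),bool)
for _ in range(5):
    co=np.linalg.lstsq(A[w],Q[w,0],rcond=None)[0];e=Q[:,0]-A@co;w=abs(e)<1.5
print("plane",co,w.sum(),len(Q)); 
for a in(20,40,60,80,95):
    y=Q[abs(Q[:,2]-a)<4][:,1];print(a,np.sort(y)[[2,-3]].round(1))
p=D['p'].astype(int)
for v in (118,122,127,132,136): print(v,[(u,p[v,u].max(),F[v,u].round(0).tolist()) for u in range(216,250,4)])
for v in range(124,232,4): print(v,[F[v,u].round(0).astype(int).tolist() for u in(311,317,325,333,339)])
cv2.imwrite("pics/w1c.png",cv2.resize(D['p'][110:240,180:380,::-1],None,fx=4,fy=4,interpolation=2))
E
```

```text
plane [-5.24085781e-03  3.56405036e-05  5.89846262e+02] 4191 5676
20 [  3.2 262.4]
40 [  3.1 259. ]
60 [  2.8 263.6]
80 [  3.7 237.5]
95 [113.8 237.8]
118 [(216, np.int64(237), [540.0, 36.0, -1.0]), (220, np.int64(235), [539.0, 42.0, -0.0]), (224, np.int64(152), [512.0, 53.0, 43.0]), (228, np.int64(79), [511.0, 58.0, 45.0]), (232, np.int64(77), [511.0, 63.0, 45.0]), (236, np.int64(77), [512.0, 68.0, 43.0]), (240, np.int64(120), [539.0, 70.0, -0.0]), (244, np.int64(134), [539.0, 76.0, -0.0]), (248, np.int64(227), [540.0, 81.0, -1.0])]
122 [(216, np.int64(235), [546.0, 36.0, -1.0]), (220, np.int64(82), [512.0, 48.0, 52.0]), (224, np.int64(79), [511.0, 53.0, 54.0]), (228, np.int64(78), [511.0, 58.0, 54.0]), (232, np.int64(77), [512.0, 63.0, 53.0]), (236, np.int64(76), [511.0, 68.0, 53.0]), (240, np.int64(76), [512.0, 73.0, 53.0]), (244, np.int64(227), [547.0, 75.0, -2.0]), (248, np.int64(233), [546.0, 81.0, -1.0])]
127 [(216, np.int64(234), [555.0, 35.0, -1.0]), (220, np.int64(81), [514.0, 49.0, 60.0]), (224, np.int64(78), [512.0, 54.0, 63.0]), (228, np.int64(77), [511.0, 59.0, 65.0]), 
[... 2630 characters left out ...]
], [588, 170, 112], [587, 180, 113], [587, 190, 112], [590, 198, 110]]
204 [[591, 162, 116], [592, 170, 115], [591, 180, 116], [591, 190, 116], [591, 198, 116]]
208 [[594, 162, 120], [594, 170, 120], [593, 180, 121], [593, 190, 120], [593, 197, 121]]
212 [[595, 162, 126], [595, 169, 126], [594, 179, 127], [596, 190, 125], [595, 197, 126]]
216 [[599, 162, 129], [578, 164, 147], [577, 173, 148], [577, 182, 147], [598, 197, 129]]
220 [[604, 162, 131], [586, 165, 147], [578, 172, 153], [577, 181, 154], [605, 198, 130]]
224 [[590, 158, 149], [589, 165, 150], [589, 174, 150], [590, 184, 149], [589, 191, 150]]
228 [[588, 157, 157], [589, 164, 156], [590, 174, 156], [590, 183, 155], [590, 190, 155]]
```

View pics/w1c.png

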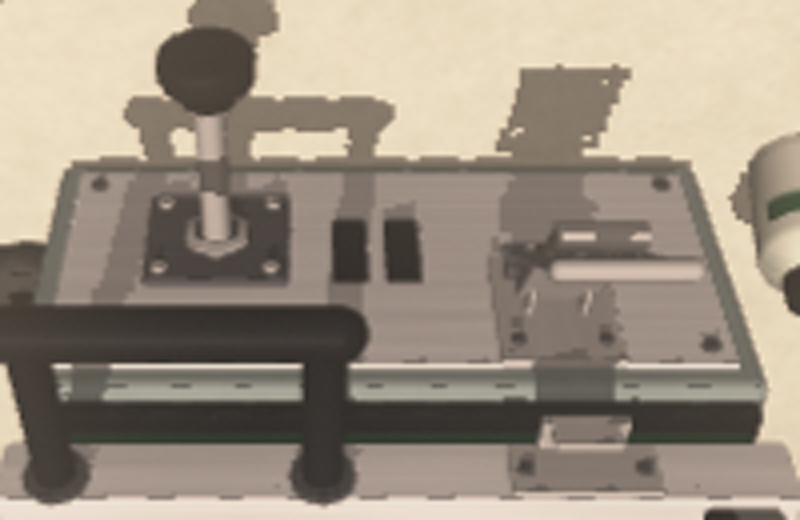

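Fixture pose: yaw ≈ -0.120, front-face centre ≈ (599.6, 46.1), knob and keeper agree. The strap leans out 0.6–0.7 rad and the lever is at about 2.1. I'll shut the fingers and push the strap over.

```bash
cat >> h.py <<'E'
YAW=-0.120; FC=np.array([599.6,46.1])
def wp(out,y,z):
    c,s=np.cos(YAW),np.sin(YAW)
    return np.array([FC[0]-out*c-y*s, FC[1]-out*s+y*c, z])
def corner(o,y,z,lean):
    "TCP that puts the front corner of the shut fingertips at (out,y,z)"
    a=np.radians(lean);return wp(o+11*np.cos(a),y,z-11*np.sin(a))
def ffix(f):
    c,s=np.cos(YAW),np.sin(YAW);return np.round([f[0]*c+f[1]*s,-f[0]*s+f[1]*c,f[2]],1)
E
python3 - <<'E'
from h import *
from station import r
r.grab(40)
print("closed",r.current_time(),r.current_grip_width())
L=20;q=quat(L,YAW)
r.reach(corner(110,55,180,L),q)
r.line_to(corner(100,55,142,L))
print(r.current_time(),r.current_tool_pos()-corner(100,55,142,L),ffix(r.current_force()))
for o in(85,70,55,40,30,22):
    r.line_to(corner(o,55,142,L),v=80);print(o,ffix(r.current_force()))
r.line_to(corner(100,55,146,L))
r.line_to(corner(130,55,190,L))
print(r.current_time())
snap(r,"wrist","w2");snap(r,"side","s2");print(r.current_time())
a=cv2.imread("pics/w2.png");b=cv2.imread("pics/s2.png")[140:260,200:330]
cv2.imwrite("pics/v2.png",np.hstack([cv2.resize(a[100:380,180:380],(400,560)),cv2.resize(b,(390,560))]))
E
```

```text
closed 3.2667 0.0012399625657429636
4.3417 [ 0.11036614 -0.5141502   1.51557618] [ 0.3  0.2 -0.1]
85 [ 0.3 -0.3 -0.1]
70 [-0.2  0.2  0.1]
55 [-0.4 -0.7  0.3]
40 [0.4 0.2 0.2]
30 [-0.2 -1.2  0. ]
22 [ 0.5  0.4 -0.6]
7.4
7.5
```

View pics/v2.png

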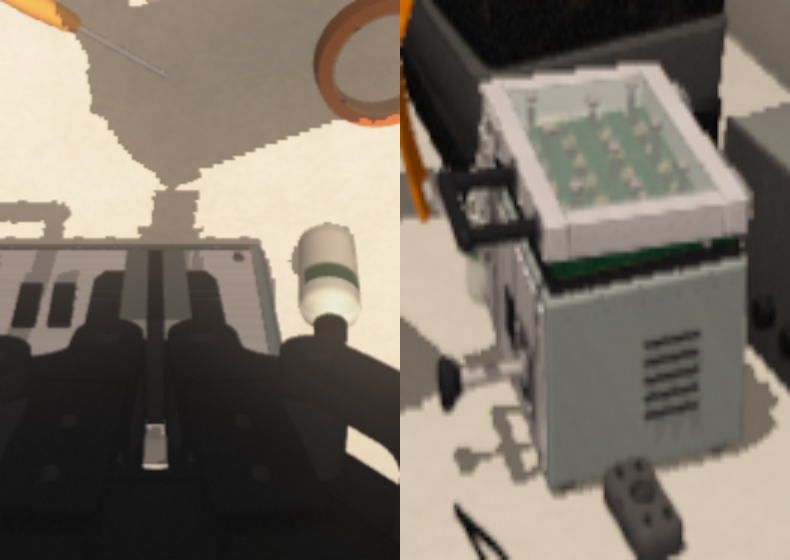

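```bash
python3 - <<'E'
from h import *
from station import r
D=snap(r,"top","t2");W=cloud(D)
c,s=np.cos(YAW),np.sin(YAW);d=W[...,:2]-FC
out=-(d[...,0]*c+d[...,1]*s);y=-d[...,0]*s+d[...,1]*c
for o in range(-6,90,4):
    k=(abs(out-o)<2.2)&(abs(y-55)<14);print(o,np.sort(W[k][:,2]).round(0)[::4])
cv2.imwrite("pics/v3.png",cv2.resize(D['p'][170:270,150:290,::-1],None,fx=5,fy=5,interpolation=2))
E
```

```text
-6 [159. 164. 164. 164. 165. 166. 167.]
-2 [161. 164. 164. 164. 165. 165. 166.]
2 [ -3. 143. 149. 164. 165. 166. 167. 167. 168. 169.]
6 [ -2. 143. 148. 149. 149. 150. 151. 153. 164. 166.]
10 [ -2. 148. 149. 150. 153. 156. 158.]
14 [ -2. 127. 129. 131. 133. 134. 137. 143. 151. 156.]
18 [  1. 116. 117. 121. 122. 124. 127. 127.]
22 [  3.  97.  98. 100. 108. 113. 114. 116.]
26 [ -0.  98.  99. 100. 101. 102.]
30 [ -5.   2.  99. 101. 102. 103. 104. 106.]
34 [ -2.  -0.  99. 103. 104. 105. 106. 107.]
38 [ -1.   1. 105. 105. 107. 108. 108. 112.]
42 [ -4.   2. 107. 108. 109. 110. 110. 111.]
46 [ -2.   1.   2. 110. 111. 111. 113. 113. 115.]
50 [ -3.  -1. 110. 112. 115. 115. 117. 119.]
54 [ -5.   0. 111. 114. 115. 117. 117. 119.]
58 [ -3.   0.   2. 116. 118. 119. 120. 121. 125.]
62 [ -2.  -1.   3. 125. 126. 127. 127. 129.]
66 [ -1.   1. 123. 125. 126. 127. 128.]
70 [-3. -2. -1.  0.  3.]
74 [-5. -1.  0.  1.  3.]
78 [-5. -3. -2. -0.  1.  4.]
82 [-3. -2. -1.  0.  2.  3.]
86 [-3. -1.  0.  1.  2.]
```

View pics/v3.png

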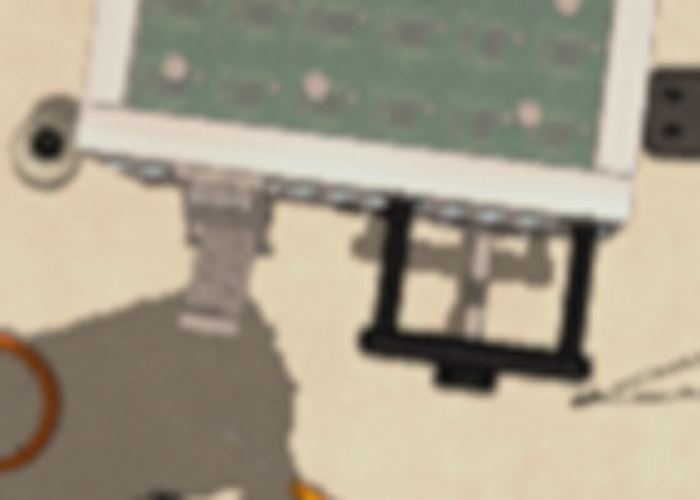

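The strap now lies inward against the gate (hinge at about out 26, bar at about out 6, z 167), and the lever is at about 2.11. Next I'll press the lever.

```bash
cat > lever.py <<'E'
from h import *
def pose(th,s=48,gap=0):
    lean=np.clip(102-np.degrees(th),12,42);a=np.radians(lean)
    d=np.array([np.sin(th),-np.cos(th)])   # (out,z)
    n=np.array([np.cos(th),np.sin(th)]);tx=np.array([np.cos(a),-np.sin(a)])
    p=np.array([14,82])+s*d+(8.5+gap+11*abs(tx@n))*n
    return wp(p[0],55,p[1]),quat(lean,YAW)
E
python3 - <<'E'
from lever import *
from station import r
T=np.arange(2.2,0.04,-0.1)
q0=r.current_joint_pos()
print([t for t in T if r.ik(*pose(t)) is None])
r.line_to(*pose(2.2,gap=25));r.line_to(*pose(2.2))
for t in T[1:]:
    r.line_to(*pose(t),v=90);f=ffix(r.current_force());print(round(t,2),f,end=' ')
    if np.linalg.norm(f)>35:print("STOP");break
print(r.current_time())
D=snap(r,"side","s3");W=cloud(snap(r,"top","t3"))
c,s=np.cos(YAW),np.sin(YAW);d=W[...,:2]-FC
out=-(d[...,0]*c+d[...,1]*s);y=-d[...,0]*s+d[...,1]*c
for o in range(-2,40,4):
    k=(abs(out-o)<2.2)&(abs(y-55)<14);print(o,np.sort(W[k][:,2]).round(0)[::4])
E
```

```text
[]
2.1 [-0.3 -0.7 -0.3] 2.0 [ 0.5 -0.4  0.6] 1.9 [0.  0.5 0.5] 1.8 [-0.1 -0.5  0.5] 1.7 [-0.3 -0.9  0.3] 1.6 [0.  0.1 1.2] 1.5 [ 0.2 -0.6 -0.7] 1.4 [1.  0.5 0.8] 1.3 [ 0.6 -0.9  0.8] 1.2 [-0.2  0.9 -0.2] 1.1 [ 0.  -0.2  1.7] 1.0 [ 2.4 -0.3  2.8] 0.9 [3.4 0.4 4.2] 0.8 [ 1.9 -0.2  2.2] 0.7 [-0.6  0.8  2. ] 0.6 [-1.6 -0.   2.3] 0.5 [0.3 1.1 0.1] 0.4 [-0.6 -0.9  0.4] 0.3 [-0.6 -0.3  0.1] 0.2 [ 0.6 -0.3 -0.2] 0.1 [-0.4  0.7  0.9] 14.0667
-2 [154. 157. 158. 159. 160. 161. 162.]
2 [  1. 144. 146. 147. 148. 150. 152. 157. 160.]
6 [ -3. 140. 142. 143. 145. 146. 147. 149.]
10 [ 89.  96. 101. 139. 141. 145. 149. 150. 151.]
14 [ -2.  81.  83.  84.  85.  87.  91.  96. 147. 151.]
18 [-3. 67. 82. 85. 88. 89.]
22 [-2. 71. 73. 78. 81. 83. 87.]
26 [-2. 50. 54. 58. 63. 67. 70.]
30 [ 1. 36. 44. 45. 47. 50.]
34 [22. 25. 45. 50. 51.]
38 [ 2. 45. 50. 52. 55. 56.]
```

```bash
python3 - <<'E'
from h import *
from station import r
D=snap(r,"wrist","w4");t=np.load("t3.npz")['p'][170:260,150:290,::-1];s=np.load("s3.npz")['p'][150:250,190:300,::-1]
cv2.imwrite("pics/v4.png",np.hstack([cv2.resize(D['p'][:,:,::-1][:,100:420],(400,480)),np.vstack([cv2.resize(t,(380,244)),cv2.resize(s,(380,236))])]))
print(r.current_tool_pos())
E
```

```text
[571.8035056 104.8282639  35.7903256]
```

View pics/v4.png

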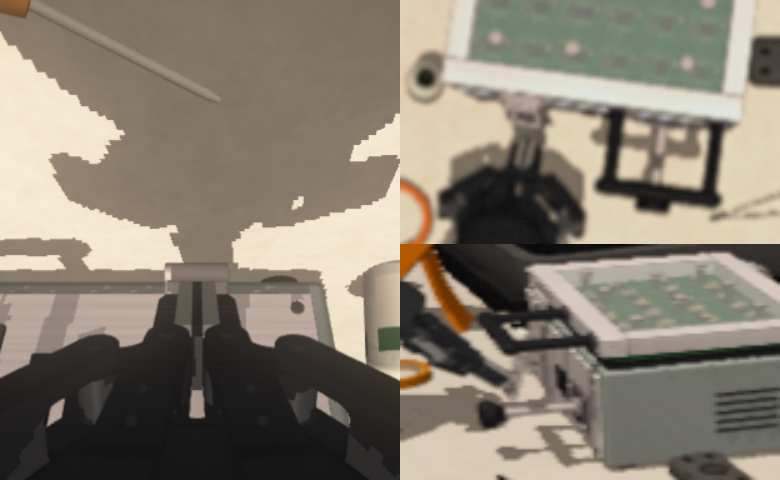

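```bash
python3 - <<'E'
from lever import *
from station import r
for t in(0.05,0,-.03,-.06,-.09,-.12):
    r.line_to(*pose(t),v=40);f=ffix(r.current_force());print(t,f,end=' ')
    if abs(f[0])>12:break
    
p,q=pose(t,gap=0);r.line_to(*pose(t,gap=60))
print(r.current_time())
r.line_to(wp(130,0,140),quat(40,YAW))
D=snap(r,"wrist","w5");W=cloud(D);
c,s=np.cos(YAW),np.sin(YAW);d=W[...,:2]-FC
out=-(d[...,0]*c+d[...,1]*s);y=-d[...,0]*s+d[...,1]*c
for z in range(10,170,6):
    k=(abs(W[...,2]-z)<2.5)&(abs(y-55)<10)&(out>-20)&(out<80);print(z,np.sort(out[k]).round(0)[::6])
cv2.imwrite("pics/v5.png",cv2.resize(D['p'][60:300,150:450,::-1],None,fx=2.5,fy=2.5,interpolation=2))
E
```

```text
0.05 [ 0.4 -0.1 -0.3] 0 [ 0.2 -0.3 -0.6] -0.03 [0.4 0.3 0.8] -0.06 [-0.4 -0.5 -0.2] -0.09 [ 0.7 -0.5  0.2] -0.12 [-14.3  -0.9   7.9] 16.2667
10 []
16 [22. 23. 24. 24. 24. 24. 24. 25. 25. 25. 26.]
22 [19. 19. 20. 20. 20. 20. 20. 20. 20. 21. 21. 21. 21. 22. 22. 22. 22. 23.
 23. 24.]
28 [19. 19. 20. 20. 20. 20. 20. 20. 20. 20. 20. 21. 21. 21. 21.]
34 [19. 20. 20. 20. 20. 20. 20. 20. 20. 20. 20. 21. 21. 21. 21. 22.]
40 [19. 20. 20. 20. 20. 20. 20. 20. 20. 20. 21. 21. 21. 21. 21. 22.]
46 [19. 19. 20. 20. 20. 20. 20. 20. 20. 21. 21. 21. 21. 21. 21. 21. 22.]
52 [19. 19. 20. 20. 20. 20. 20. 20. 20. 20. 21. 21. 21. 21. 21. 21. 22.]
58 [18. 19. 20. 20. 20. 20. 20. 20. 20. 20. 20. 21. 21. 21. 21. 21. 21. 22.]
64 [19. 19. 19. 20. 20. 20. 20. 20. 20. 20. 21. 21. 21. 21. 21. 21. 21. 21.
 22.]
70 [18. 19. 20. 20. 20. 20. 20. 20. 20. 20. 20. 20. 21. 21. 21. 21. 21. 21.
 22.]
76 [19. 19. 20. 20. 20. 20. 20. 20. 20. 20. 20. 20. 20. 21. 21. 21. 21. 21.
 21. 21.]
82 [ 0.  1.  1.  2.  2.  2.  2.  3.  3.  3.  4. 10. 11. 11. 12. 13. 13. 17.
 18. 19. 19. 19. 20. 20. 20. 20. 20. 20. 20. 20. 20. 20. 20. 21. 21. 21.
 21. 21. 21. 22.]
88 [ 8.  8.  8.  8.  9.  9.  9.  9.  9.  9.  9. 10. 11. 14. 15. 16. 16. 17.]
94 [ 7.  7.  8.  8.  8.  8.  8.  8.  8.  8.  8.  8.  9.  9.  9.  9.  9.  9.
  9.  9. 10. 10. 15.]
100 [ 6.  7.  7.  7.  7.  7.  7.  7.  8.  8.  8.  8.  8.  8.  8.  8.  8.  9.
  9.  9.  9.  9. 10.]
106 [6. 6. 7. 7. 7. 7. 7. 8. 8. 8. 8. 9.]
112 [6. 7. 8. 8.]
118 []
124 []
130 []
136 []
142 []
148 []
154 []
160 []
166 []
```

View pics/v5.png

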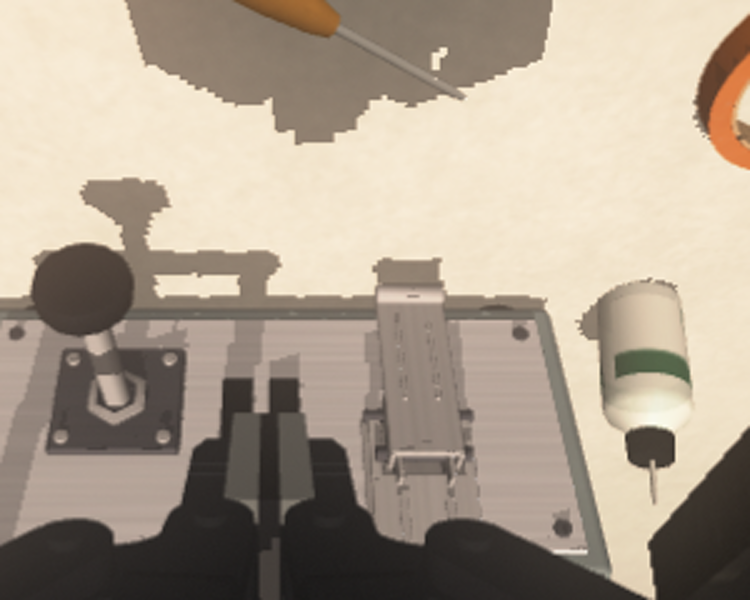

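The lever hangs flat (outer face vertical at about out 20, z 22–82, crop (420,370)), and the gate front is 6–7 mm lower, so it's clamped. Next I'll push the rod and feel for the click.

```bash
cat > rod.py <<'E'
from lever import *
L=38;ZC=56
def P(o): return corner(o,-58,ZC,L)
def fx(r): 
    fs=[]
    for _ in range(4): fs.append(ffix(r.current_force())); r.dwell(0.01)
    return np.mean(fs,0).round(1)
E
python3 - <<'E'
from rod import *
from station import r
q=quat(L,YAW);print([o for o in(100,86,60,40) if r.ik(P(o),q) is None])
r.line_to(P(100),q);r.line_to(P(84),v=80);print(r.current_time(),r.current_tool_pos()-P(84),fx(r))
o=84;c0=None
while o>60:
    o-=0.7 if c0 is None else 0.5
    r.line_to(P(o),v=30);f=fx(r);print(round(o,1),f[[0,2]],end=' ')
    if c0 is None and f[0]<-1.5:c0=o;print("CONTACT",end=' ')
    if f[0]<-12 or(c0 and c0-o>10):break
print(r.current_time())
E
```

```text
[]
18.6 [0.0066251  0.35921123 0.26779981] [-0.1  0.   0. ]
83.3 [-0.   0.3] 82.6 [0.1 0.4] 81.9 [-0.1  0.4] 81.2 [-0.3  0. ] 80.5 [0.1 0.4] 79.8 [-0.3 -0.5] 79.1 [0.1 0.3] 78.4 [0.3 0.4] 77.7 [0.6 0. ] 77.0 [ 0.1 -0.4] 76.3 [ 0.1 -0.2] 75.6 [-1.3  0.7] 74.9 [-1.3  0.2] 74.2 [-1.2  0.3] 73.5 [-1.7 -0.2] CONTACT 73.0 [-1.9 -0.2] 72.5 [-2.  -0.1] 72.0 [-1.9 -1.4] 71.5 [-1.9 -0.1] 71.0 [-2.  -0.4] 70.5 [-1.7 -0.8] 70.0 [-2.2 -0.4] 69.5 [-1.8 -1.3] 69.0 [-1.6 -0.9] 68.5 [-1.8 -0.7] 68.0 [-1.4 -0.8] 67.5 [-1.8 -1.2] 67.0 [-2.2 -0.8] 66.5 [-1.8 -0.6] 66.0 [-2.  -1.1] 65.5 [-1.9 -1. ] 65.0 [-2.3 -0.8] 64.5 [-3.  -0.8] 64.0 [-3.  -1.2] 63.5 [-3.4 -0.6] 63.0 [-3.6 -0.5] 28.8333
```

```bash
python3 - <<'E'
from rod import *
from station import r
o=63.0;mx=0
while o>41:
    o-=0.5
    r.line_to(P(o),v=30);f=np.mean([ffix(r.current_force()) for _ in range(3)],0);print(round(o,1),f[0].round(1),end=' ')
    mx=max(mx,-f[0])
    if -f[0]>9 or (mx>2 and -f[0]<0.7):break
print(r.current_time())
E
```

```text
62.5 -3.3 62.0 -4.2 61.5 -4.0 61.0 -3.5 60.5 -2.2 60.0 -1.6 59.5 -5.5 59.0 -3.2 58.5 -2.3 58.0 -2.4 57.5 -1.7 57.0 -1.9 56.5 -1.9 56.0 -1.1 55.5 -0.7 32.5833
```

```bash
python3 - <<'E'
from rod import *
from station import r
o=55.5
while o>41:
    o-=0.4
    r.line_to(P(o),v=30);f=np.mean([ffix(r.current_force()) for _ in range(3)],0);print(round(o,1),f[0].round(1),end=' ')
    if -f[0]>6.5:break
    if o<52 and -f[0]<.5 and 0:break
    if o<51.4:break
print(r.current_time())
E
```

```text
55.1 -1.1 54.7 -0.4 54.3 0.3 53.9 -1.0 53.5 -0.3 53.1 -0.1 52.7 0.0 52.3 0.1 51.9 0.3 51.5 0.1 51.1 -1.2 35.3333
```

```bash
python3 - <<'E'
from rod import *
from station import r
o=51.1
while o>49:
    o-=0.3
    r.line_to(P(o),v=30);f=np.mean([ffix(r.current_force()) for _ in range(3)],0);print(round(o,1),f[0].round(1),end=' ')
    if -f[0]>5.5:break
print(r.current_time())
E
```

```text
50.8 0.2 50.5 -0.2 50.2 -3.7 49.9 -6.0 36.3333
```

```bash
python3 - <<'E'
from rod import *
from station import r
r.line_to(P(95),v=120);r.line_to(wp(140,0,130),quat(38,YAW))
print(ffix(r.current_force()),r.current_time())
W=cloud(snap(r,"wrist","w6"))
c,s=np.cos(YAW),np.sin(YAW);d=W[...,:2]-FC
out=-(d[...,0]*c+d[...,1]*s);y=-d[...,0]*s+d[...,1]*c
k=(abs(W[...,2]-54)<8)&(abs(y+58)<10)&(out>30)&(out<90);print("knob",np.percentile(out[k],[10,50,90]),k.sum())
for z in(30,50,70):
    k=(abs(W[...,2]-z)<4)&(abs(y-55)<8)&(out<80);print("lever",z,np.median(out[k]).round(1))
E
```

```text
[-0.1 -0.6  0.5] 37.7167
knob [51.50058958 52.16075424 52.92174985] 386
lever 30 20.3
lever 50 20.3
lever 70 20.3
```

```bash
python3 -c "
from station import r
print(r.job_done())"
```

```text
the job is handed in; nothing more can be done
None
```

I handed the job in at about 38 s: the strap is hooked over the keeper, the lever lies flat and the gate is clamped. The rod was then pushed in and felt to drop into its middle click at about 28 mm, short of the inner stop, and the arm was backed clear; I got no verdict back.

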